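Load a sample cartridge through the spring flap of a mill's feed lock

TASK

Load the cartridge with the red grip into the mill's feed lock: stand it on the floor of the open loading bay, then slide it along under the clear hood, pushing the orange spring flap open with the cartridge, until the flap has shut behind it. Keep sliding slowly until it meets the sprung buffer at the end, press it home with a steady push of about 12 N for half a second (never 20 N), then let go and leave it standing in the lock with the flap shut. Do not disturb the black-gripped cartridge or the other things on the bench.

Things in the scene. Friction and masses are not known exactly. Their poses are not given: they have to be found in the camera images.
- cartridge: Sample cartridge with the RED grip, to be loaded; loose, 0.18 to 0.35 kg. Steel block 70 (x) x 50 (y) x 30 (z) mm; upright red grip on the middle of its top, 16 (x) x 24 (y) mm, from 30 to 74 mm above the underside. Origin: centre of its underside; z up. The same after half a turn; its x axis must lie along the lock's x axis, either way round.
- cartridge_grip (a point): Point on the axis of the red grip, 62 mm above the cartridge's underside, a good height for the middle of the pads. Pinch the grip across its 16 mm (fingers before and behind it along the cartridge's x), fingertips 40 mm or more above the underside, and the fingers pass above the lock's hood.
- station: The feed lock, fixed to the bench, x = -120 to 211 mm, 94 mm wide, 42 mm high at most. Origin: on the bench under the middle of the flap's doorway; x is the feed direction, z up. Flat slick floor (friction 0.12) 6 mm above the bench. The flap stands across x = 0 to 4 mm. From x = -4 to 184 mm the channel is 54 mm wide (y = -27 to 27), wider at +y up to x = 56 mm where the flap folds away.
- bay (a point): Middle of the loading bay's floor (x = -60, y = 0, z = 6 mm in the lock's frame, axes as the lock's), where to stand the cartridge's centre (x from -85 to -45 mm will do). The bay is open above and at its rear, x = -115 to -32 mm, 68 mm wide between walls whose tops are at 34 mm; from x = -32 to -4 mm the walls narrow to 54 mm.
- hood (a point): Middle of the clear hood (x = 90, y = 0, z = 42 mm in the lock's frame): two clear strips, undersides at z = 39 mm, tops at 42 mm, over x = -4 to 184 mm, leaving a slot 44 mm wide (y = -22 to 22) in which the grip travels. The cartridge's block is too wide for the slot: it can only get in through the flap.
- flap (a joint): Angle of the spring flap (rad): 0 shut, 1.6 at most. Orange plate 52 mm long, 26 mm high, 4 mm thick, on an upright hinge at the +y wall; it swings inwards only (to +x of the lock), its spring shuts it. The cartridge's corner pushes it near the hinge: some 3 to 10 N at 30 mm/s, more when faster. It shuts once the cartridge's centre is beyond x = 87 mm.
- flap_hinge (a point): Top of the flap's hinge pin, 35 mm above the bench, at x = 2, y = 31 mm in the lock's frame.
- buffer: Fixed grey housing of the sprung buffer at the lock's far end, 24 x 70 x 36 mm; origin: centre of its underside, at x = 196, z = 6 mm in the lock's frame. A black plunger face 40 mm wide, 24 mm high reaches out of it towards the flap. Its setting differs each time and is NOT reported: find it by feel or see it from above. Press with more than 8 N for 0.3 s; over 20 N harms it.
- buffer_mouth (a point): Middle of the housing's front face (x = 184, z = 22 mm in the lock's frame). The untouched plunger face stands anywhere from x = 126 to 162 mm (cartridge centre at 91 to 127 mm on first contact). Spring 5 N per mm, not preloaded; a damper adds 1.5 N per 10 mm/s, so come at 10 to 15 mm/s. When let go it pushes the cartridge back by what it was pressed in, which is harmless.
- spare: Bystander: the same cartridge but with a BLACK grip, loose; not to be moved. Origin: centre of its underside.
- jar: Bystander: sample jar with white cap, 60 mm wide, 75 mm high, loose. Origin: centre of its underside.
- sieve: Bystander: steel sieve ring, 90 mm wide, 22 mm high, loose. Origin: centre of its underside.
- brush: Bystander: cleaning brush, 180 mm long, lying on the bench, loose. Origin: about the middle of its length.
Things that resemble listed ones, but are neither listed nor needed, are in the scene too. What is shaped like the cartridge but blue, green or purple is not meant.

How it is judged:
On the way, in this order (a step that is already met when the one before it is completed fails the run):
1. the cartridge stands on the floor of the loading bay, before the shut flap (x of cartridge in the frame of station between -0.1 and -0.03 m and y of cartridge in the frame of station between -0.015 and 0.015 m and z of cartridge in the frame of station below 0.011 m and value of joint flap below 0.15 rad), for 0.1 s.
2. the cartridge, sliding on the floor, has pushed the flap open (value of joint flap above 0.8 rad and x of cartridge in the frame of station between -0.03 and 0.09 m and z of cartridge in the frame of station below 0.011 m and contact force between cartridge and station above 0.1 N), for 0.05 s.
3. the flap has shut behind the cartridge, which is pressed on the buffer with more than 8 N for 0.3 s (contact force between cartridge and buffer above 8 N and value of joint flap below 0.15 rad and x of cartridge in the frame of station above 0.08 m), for 0.3 s.
At the end, for the whole second after the job is handed in: The red-gripped cartridge stands still and upright (within 0.08 rad) on the lock's floor (underside below 11 mm above the bench), its centre beyond x = 83 mm and within 6 mm of the lock's centre line, its x axis along the lock's within 0.15 rad, and the flap behind it is shut (below 0.1 rad) (x of cartridge in the frame of station above 0.083 m and y of cartridge in the frame of station between -0.006 and 0.006 m and z of cartridge in the frame of station below 0.011 m and angle between cartridge's own z axis and vertical below 0.08 rad and angle between the x axis of cartridge and the x axis of station, either way round below 0.15 rad and value of joint flap below 0.1 rad and linear speed of cartridge below 0.01 m/s); the robot touches nothing.
It fails at once if the cartridge presses the buffer with more than 20 N (contact force between cartridge and buffer above 20 N).
It fails at once if the black-gripped cartridge is moved by more than 20 mm or tipped (distance of spare from where it was at the start of the episode above 0.02 m or angle between spare's own z axis and vertical above 0.3 rad).
It fails at once if the jar, the sieve ring or the brush is moved by more than 30 mm (distance of any of jar, sieve, brush from where it was at the start of the episode above 0.03 m).
It also fails if it takes over 62 s, if anything falls off the work surface, if the arm or the gripper's body presses on something with over 40 N, if the wrist force passes 120 N, or if a joint passes its speed limit or range.

ROBOT

A 7-joint arm with a two-finger parallel gripper is mounted at the origin on the work surface. World frame = base frame: x ahead of the robot, y to its left, z up, the work surface at z = 0. Lengths are in m, angles in rad, forces in N, time in s.
With the tool pointing down it reaches from about 0.35 to 0.9 m from the base axis. Payload 7.2 kg.
Tool frame: the origin (TCP) lies at the very end of the fingers, on their centre line; the grasp point (between the pads) lies behind it (bot.tcp_to_grasp is the z of the grasp point in the tool frame, in m); z points along the fingers, y is the line along which they close (so a half turn about z gives the same grasp; the last joint's range is limited). The gripper opens to 85 mm and grips with 20 to 120 N. Pads are 22 mm wide; open, the fingers measure 114 mm over their backs; the gripper's body (76 mm by 85 mm) begins 54 mm behind the grasp point. The pads swing forward as they close: fully open they stand 13 mm farther back than shut.
Start: joints at [-1.33, 0.411, -0.013, 1.596, 0.006, 1.134, -0.082], TCP at [0.19, 0.595, 0.231] pointing down, gripper open.
Joint ranges: [-2.95, 2.95], [-0.29, 1.99], [-1.47, 1.44], [0.14, 2.54], [-1.03, 4.17], [0.13, 1.85], [-2.86, 2.86]. Speed limits (rad/s): [2.39, 2.39, 3.01, 3.01, 3.14, 3.14, 3.14].

INTERFACE

Orientations are given as a 3x3 rotation matrix whose columns are the frame's x, y, z axes.
In Python, from rig import state, optics, ticket, models, bot gives the robot as it stands.
- The arm moves only by the tool apply_moves, never from a script. Its argument "plan" is a list of rows, each an object with "slide": the shift along the tool's x, y, z in units of 60 mm (1.0 is 60 mm), a list of three; "twist": the turn, a rotation vector about the tool's x, y, z in units of 5 degrees (1.0 is 5 degrees), a list of three. In form: [{"slide": [tx, ty, tz], "twist": [wx, wy, wz]}, ...]. A call has exactly 8 rows; each row is the pose to reach, as a shift and turn from the pose commanded when the call began, along the tool's axes at that moment; what a row does not reach only later rows make up. A row lasts 1/8 s, in which the tool goes at most 62.5 mm and 10.7 degrees, less where a joint would pass 70% of its speed; a pose out of reach is approached as far as the arm can. A call with a gripper value outside its range is refused whole. "jaw" is the opening, from -1 (shut) to 1 (fully open), so that 0 is half open, set as the call begins (left out, the last holds). The fingers move at their own pace and stop on an object; "newtons" is the grip in N (left out, the last holds). Time passes only in rows, so rows that repeat a pose let the fingers close, or fill a call up. It gives the time, the measured TCP pose, the force, the opening and the grip force at its end, in the units of the state.
- state(): the state, without advancing time (a new reading comes with each control period).
- optics.camera(name): name is "side" or "top" or "wrist"; returns a dict with "frame" (480x640x3 uint8, red, green, blue), "fx", "fy", "cx", "cy" (pixels), "eye" and "orientation" of the camera in the world; the wrist camera has in their place "mount" (4x4, takes a point from camera to tool coordinates, whose origin is the TCP and whose axes are the flange's). Camera axes: x right, y up, looking along -z (the intrinsics and any distortion apply to the point x, -y, -z); pixel columns grow to the right and rows downward; lengths in m; the calibration is good to about 2 mm. A picture is of the moment at which its call begins: read the wrist's pose just before it. There is no depth.
- ticket.sign_off(): hands the job in; it is judged then, once.
Trained networks look in a picture, given as the dict that the camera call returned (one of the last four; its "shot" number tells which), for a name from the list of things; names that differ only in an ending like _2 or _b are one class to them, and where a whole thing is asked for, a point or a joint stands for the part that bears it (a point fixed in the world has none). Each returns a list of dicts, best first, with "p" (0 to 1); they miss things now and then, are a little off and sometimes report something else, mostly with a low value. They report only what shows in the picture. A call takes as long as a camera call. They do not tell look-alikes from the thing itself.
- models.recognise(thing, picture): "rect" ([centre column, centre row, width, height] as shares, 0 to 1, of the picture: columns of its width, rows of its height, round what is visible of it).
- models.silhouettes(thing, picture): "mask" (480x640 bool, what is visible of it) and "rect" ([centre column, centre row, width, height] as shares, 0 to 1, of the picture: columns of its width, rows of its height, round what is visible of it).
- models.mark_of(thing, picture): "position" ([column, row] as shares, 0 to 1, of the picture: columns of its width, rows of its height: a listed point, or the origin of a listed thing).
The state is a dict: "t": time; "joints": joint angles; "dq": joint speeds; "joint_torque": joint torques, N m; "tcp_pos": TCP position; "tool_rot": TCP orientation; "wrist_force": force on the tool from outside, world axes, zero at the start; "moment": the same for the moment, N m; "finger_gap": finger opening in m; "gripper_force": force on a finger pad.
Only numpy, scipy, OpenCV 4.12 (cv2) and the standard library are available. Lean on these libraries where they do the work, as an engineer would, in place of code of your own. Each camera call takes 0.05 s, during which the arm holds its last target. There are 200 camera calls.

## Working session

There is one attempt and no reset: what is moved stays moved. The work goes in short steps, Python scripts to look and compute and a tool call to move; the robot and the scene stay as the last step left them, time stands still between calls to the robot, and variables do not carry over. Pictures are saved under pics/ and viewed, at most 10 in all, crops included, and the job is handed in when it is done.

Besides the shell and the picture viewer there is one more tool, called after "Emit:" as name(argument=value, ...), one argument or row to a line, values as JSON. apply_moves: Moves the arm, as the interface text tells. Its arguments: {"type":"object","properties":{"plan":{"type":"array"},"jaw":{"type":"number"},"newtons":{"type":"number"}},"required":["plan"]}

```bash
mkdir -p pics; cat > h.py <<'E'
import numpy as np, cv2
from rig import state, optics, ticket, models, bot
def save(p,n): cv2.imwrite('pics/'+n,cv2.cvtColor(p['frame'],cv2.COLOR_RGB2BGR))
def campose(p,s=None):
    if 'eye' in p: return np.array(p['eye']),np.array(p['orientation'])
    M=np.array(p['mount']); R=np.array(s['tool_rot']); return R@M[:3,3]+np.array(s['tcp_pos']), R@M[:3,:3]
def world(p,uv,z,s=None):
    e,R=campose(p,s); d=R@np.array([(uv[0]-p['cx'])/p['fx'],-(uv[1]-p['cy'])/p['fy'],-1]); return e+d*(z-e[2])/d[2]
def pix(p,P,s=None):
    e,R=campose(p,s); c=R.T@(np.array(P)-e); return np.array([p['cx']+p['fx']*c[0]/-c[2],p['cy']-p['fy']*c[1]/-c[2]])
E
python3 - <<'E'
from h import *
s=state(); print(s['t'],s['tcp_pos'],np.round(s['tool_rot'],3).tolist(),s['finger_gap'],bot.tcp_to_grasp)
p=optics.camera('top'); save(p,'top0.png'); print({k:v for k,v in p.items() if k!='frame'})
for th,z in [('cartridge',0),('cartridge_grip',.062),('station',0),('bay',.006),('hood',.042),('flap_hinge',.035),('buffer',.006),('buffer_mouth',.022),('spare',0),('jar',0),('sieve',0),('brush',0)]:
    for r in models.mark_of(th,p)[:4]:
        uv=np.array(r['position'])*[640,480]; print(th,round(r['p'],2),uv.round(),world(p,uv,z).round(3))
E
```

```text
0.0 [0.18982423 0.59494006 0.23040414] [[-0.953, 0.304, -0.0], [0.304, 0.953, -0.002], [-0.0, -0.002, -1.0]] 0.08513491952049045 -0.0187
{'fx': 593.1153358009652, 'fy': 593.1153358009652, 'cx': 321.29563855811176, 'cy': 235.82429777844465, 'eye': array([ 0.37571879, -0.0790241 ,  1.34093173]), 'orientation': array([[ 0.0102995 ,  0.99026418, -0.13881919],
       [-0.99992171,  0.01118602,  0.0056075 ],
       [ 0.00710575,  0.13875056,  0.99030187]]), 'shot': 1}
cartridge 0.95 [455. 189.] [ 0.677 -0.394  0.   ]
cartridge 0.89 [480. 234.] [ 0.572 -0.45   0.   ]
cartridge 0.75 [425. 240.] [ 0.557 -0.322  0.   ]
cartridge 0.61 [465. 277.] [ 0.473 -0.413  0.   ]
cartridge_grip 0.95 [492. 225.] [ 0.584 -0.459  0.062]
cartridge_grip 0.88 [459. 182.] [ 0.677 -0.389  0.062]
cartridge_grip 0.83 [473. 274.] [ 0.475 -0.414  0.062]
cartridge_grip 0.78 [428. 235.] [ 0.558 -0.318  0.062]
station 0.69 [260. 242.] [0.547 0.053 0.   ]
bay 0.58 [286. 237.] [ 0.559 -0.006  0.006]
hood 0.84 [216. 243.] [0.54  0.146 0.042]
flap_hinge 0.58 [261. 242.] [0.542 0.047 0.035]
buffer 0.72 [172. 254.] [0.516 0.251 0.006]
buffer 0.59 [179. 253.] [0.52  0.235 0.006]
buffer 0.3 [322. 153.] [ 0.756 -0.086  0.006]
buffer_mouth 0.65 [177. 255.] [0.515 0.234 0.022]
spare 0.75 [407. 303.] [ 0.414 -0.282  0.   ]
jar 0.75 [323. 156.] [ 0.751 -0.088  0.   ]
sieve 0.87 [391. 160.] [ 0.745 -0.247  0.   ]
brush 0.65 [151. 341.] [0.324 0.29  0.   ]
```

View pics/top0.png

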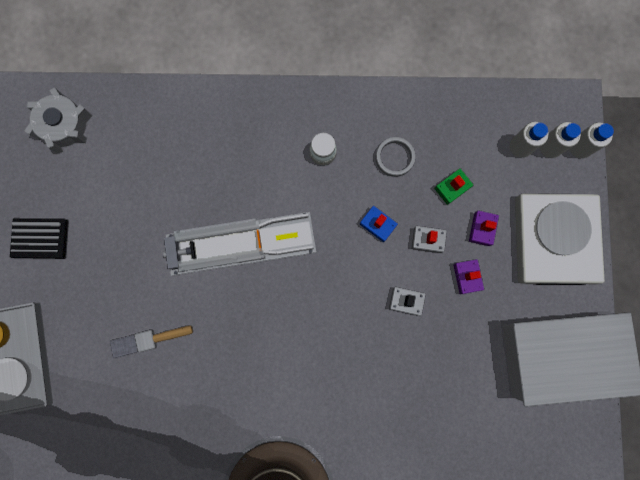

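Cartridge-like things with red grips: blue (379,222), green (455,186), purple (485,227), purple (470,276) and bare steel (430,239). Steel with a black grip (408,301) is the spare. The bare steel one at (430,239) fits the description. I'll confirm it in a crop and measure the axes.

```bash
python3 - <<'E'
from h import *
p=optics.camera('top')
c=p['frame'][170:320,350:510]; cv2.imwrite('pics/crop.png',cv2.cvtColor(cv2.resize(c,None,fx=5,fy=4*0+5,interpolation=cv2.INTER_CUBIC)[:600*2][:, :800],cv2.COLOR_RGB2BGR)[0:600])
for th,z in [('cartridge',.03),('station',.03),('flap',.03),('buffer',.03)]:
  for r in models.silhouettes(th,p)[:5]:
    cs,_=cv2.findContours(r['mask'].astype(np.uint8),0,2); k=max(cs,key=cv2.contourArea)[:,0]
    W=np.array([world(p,u,z)[:2] for u in k])*1000
    R=cv2.minAreaRect(W.astype(np.float32)); print(th,round(r['p'],2),np.array(r['rect'][:2])*[640,480],np.round(R[0]),np.round(R[1]),round(R[2],1))
    if th=='station': print([ (b/1000).round(3).tolist() for b in cv2.boxPoints(R)])
E
```

```text
cartridge 0.92 [468.928 275.184] [ 473. -414.] [70. 55.] 10.2
cartridge 0.89 [427.456 239.088] [ 556. -327.] [73. 53.] 82.4
cartridge 0.82 [484.224 229.92 ] [ 582. -451.] [57. 75.] 76.7
cartridge 0.73 [455.872 184.128] [ 677. -384.] [49. 76.] 36.3
cartridge 0.56 [379.456 223.392] [ 589. -214.] [71. 57.] 53.1
station 0.91 [239.552 246.912] [543.  99.] [ 99. 336.] 9.8
[[0.4659999907016754, 0.25600001215934753], [0.5230000019073486, -0.07500000298023224], [0.6200000047683716, -0.057999998331069946], [0.5630000233650208, 0.27300000190734863]]
flap 0.44 [260.352 238.032] [553.  53.] [42.  9.] 10.8
buffer 0.63 [179.584 253.344] [519. 228.] [74. 69.] 0.6
```

View pics/crop.png

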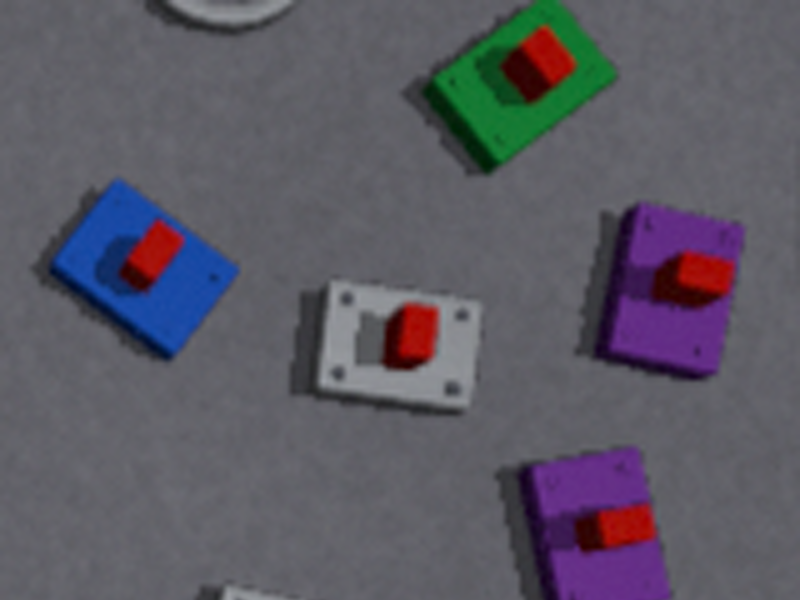

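The crop confirms it: the bare steel block with the red grip is at crop (400,345), which is image (430,239). Next I'll move above it.

Emit:
apply_moves(
  plan=[
    {"slide":[-0.8,-0.75,0],"twist":[0,0,-0.3]},
    {"slide":[-1.6,-1.5,0],"twist":[0,0,-0.6]},
    {"slide":[-2.4,-2.25,0],"twist":[0,0,-0.9]},
    {"slide":[-3.2,-3.0,0],"twist":[0,0,-1.2]},
    {"slide":[-4.0,-3.75,0],"twist":[0,0,-1.5]},
    {"slide":[-4.8,-4.5,0],"twist":[0,0,-1.8]},
    {"slide":[-5.6,-5.25,0],"twist":[0,0,-2.0]},
    {"slide":[-6.4,-6.0,0],"twist":[0,0,-2.2]},
  ],
  jaw=1,
  newtons=60,
)

```text
t: 1.9
tcp_pos: [0.4344, 0.157, 0.2318]
tool_rot: [[-0.993, 0.116, 0.001], [0.116, 0.993, 0.001], [-0.001, 0.001, -1.0]]
wrist_force: [0.1, 0.8, -0.5]
finger_gap: 0.0854
gripper_force: 0.0
```

Emit:
apply_moves(
  plan=[
    {"slide":[-0.35,-0.95,0],"twist":[0,0,0]},
    {"slide":[-0.7,-1.9,0],"twist":[0,0,0]},
    {"slide":[-1.05,-2.85,0],"twist":[0,0,0]},
    {"slide":[-1.4,-3.8,0],"twist":[0,0,0]},
    {"slide":[-1.75,-4.75,0],"twist":[0,0,0]},
    {"slide":[-2.1,-5.7,0],"twist":[0,0,0]},
    {"slide":[-2.45,-6.65,0],"twist":[0,0,0]},
    {"slide":[-2.7,-7.35,0],"twist":[0,0,0]},
  ],
)

```text
t: 2.9
tcp_pos: [0.5431, -0.3009, 0.2313]
tool_rot: [[-0.993, 0.118, 0.0], [0.118, 0.993, -0.001], [-0.0, -0.001, -1.0]]
wrist_force: [-0.3, 0.4, 0.5]
finger_gap: 0.0856
gripper_force: 0.0
```

```bash
cat >> h.py <<'E'
def look(ths,name=None):
    s=state(); p=optics.camera('wrist')
    if name: save(p,name)
    for th,z,k in ths:
        for r in (models.silhouettes if k else models.mark_of)(th,p)[:3]:
            if k:
                c=max(cv2.findContours(r['mask'].astype(np.uint8),0,2)[0],key=cv2.contourArea)[:,0]
                R=cv2.minAreaRect(np.array([world(p,u,z,s)[:2]*1000 for u in c],np.float32)); print(th,round(r['p'],2),np.round(R[0]),np.round(R[1]),round(R[2],1))
            else:
                uv=np.array(r['position'])*[640,480]; print(th,round(r['p'],2),uv.round(),world(p,uv,z,s).round(4))
    return s,p
E
python3 - <<'E'
from h import *
s,p=look([('cartridge_grip',.062,0),('cartridge',.0,0),('cartridge',.03,1)],'w1.png')
print(s['t'],s['tcp_pos'],s['tool_rot'].round(3).tolist(),p['mount'])
# red top face / steel block
hsv=cv2.cvtColor(p['frame'],cv2.COLOR_RGB2HSV); m=cv2.inRange(hsv,(0,150,120),(10,255,255))
for c in cv2.findContours(m,0,2)[0]:
    if cv2.contourArea(c)>100:
        R=cv2.minAreaRect(np.array([world(p,u,.074,s)[:2]*1000 for u in c[:,0]],np.float32)); print(R,c[:,0].mean(0))
E
```

```text
cartridge_grip 0.76 [416. 261.] [ 0.5915 -0.2177  0.062 ]
cartridge_grip 0.75 [181. 160.] [ 0.4755 -0.4158  0.062 ]
cartridge_grip 0.75 [166. 282.] [ 0.5841 -0.4554  0.062 ]
cartridge 0.95 [295. 227.] [ 0.5594 -0.3317  0.    ]
cartridge 0.95 [194. 260.] [ 0.5831 -0.4501  0.    ]
cartridge 0.94 [403. 243.] [ 0.5919 -0.2163  0.    ]
cartridge 0.91 [ 676. -385.] [57. 86.] 39.3
cartridge 0.88 [ 589. -218.] [77. 51.] 53.5
cartridge 0.85 [ 556. -328.] [69. 54.] 81.9
2.9 [ 0.54311847 -0.30093344  0.23132088] [[-0.993, 0.118, 0.0], [0.118, 0.993, -0.001], [-0.0, -0.001, -1.0]] [[-7.02774972e-04  9.64178267e-01  2.65254173e-01  6.56384928e-02]
 [ 9.99999233e-01  9.48098857e-04 -7.96827726e-04 -2.07406730e-04]
 [-1.01977115e-03  2.65253410e-01 -9.64178193e-01 -1.41514734e-01]
 [ 0.00000000e+00  0.00000000e+00  0.00000000e+00  1.00000000e+00]]
((679.2807006835938, -388.3518981933594), (22.859485626220703, 14.752920150756836), 36.733245849609375) [248.23076923 367.19230769]
((584.2464599609375, -453.8231201171875), (22.071361541748047, 14.930214881896973), 77.00856018066406) [156.85185185 285.88888889]
((594.869873046875, -220.04933166503906), (14.046485900878906, 12.41889762878418), 54.38298416137695) [416.92 270.52]
((557.381591796875, -329.86834716796875), (14.147668838500977, 22.13856315612793), 83.1874771118164) [291.25       242.16666667]
((474.9384765625, -416.6607666015625), (14.753286361694336, 22.520700454711914), 10.709736824035645) [173.19298246 160.92982456]
```

View pics/w1.png

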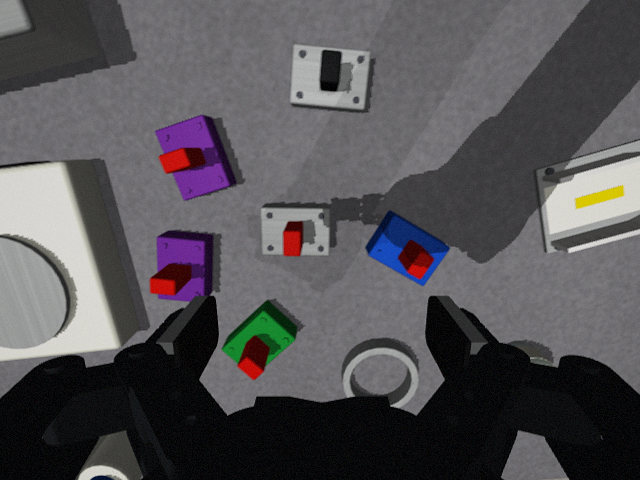

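```bash
python3 - <<'E'
from h import *
s=state(); p=optics.camera('wrist'); s2=state(); print(s['t'],s['tcp_pos'],s2['tcp_pos'],s['tool_rot'].round(4).tolist())
hsv=cv2.cvtColor(p['frame'],cv2.COLOR_RGB2HSV); m=cv2.inRange(hsv,(0,150,120),(10,255,255))
for c in cv2.findContours(m,0,2)[0]:
    if cv2.contourArea(c)>100:
        R=cv2.minAreaRect(np.array([world(p,u,.074,s)[:2]*1000 for u in c[:,0]],np.float32)); print(R,c[:,0].mean(0))
t=np.array([.557,-.330,.046])
print((s['tool_rot'].T@(t-s['tcp_pos'])/.06).round(3))
E
```

```text
3.1 [ 0.54267004 -0.29868342  0.23086023] [ 0.54297651 -0.29734472  0.23092199] [[-0.993, 0.1183, -0.0007], [0.1183, 0.993, 0.0002], [0.0008, 0.0001, -1.0]]
((679.243896484375, -387.5965270996094), (23.144468307495117, 15.024394989013672), 37.12324142456055) [248.28125 367.5    ]
((583.9989624023438, -453.1180725097656), (22.03189468383789, 14.914566993713379), 76.95808410644531) [158.5        288.03333333]
((595.0300903320312, -218.93609619140625), (14.923474311828613, 12.3987398147583), 55.964820861816406) [414.4        271.23333333]
((557.3824462890625, -328.9255676269531), (15.139070510864258, 22.1298885345459), 83.14590454101562) [289.26315789 242.47368421]
((474.8453674316406, -415.9495849609375), (14.990799903869629, 22.736289978027344), 10.264266014099121) [172.03773585 160.94339623]
[-0.301 -0.49   3.081]
```

Steel/red cartridge at image (296,231), spare at (331,77), and the lock's bay entrance at right (590,195). Positions agree between the two cameras. I'll descend with the jaws half open.

Emit:
apply_moves(
  plan=[
    {"slide":[-0.15,-0.25,0],"twist":[0,0,0]},
    {"slide":[-0.3,-0.49,0.3],"twist":[0,0,0]},
    {"slide":[-0.3,-0.49,0.8],"twist":[0,0,0]},
    {"slide":[-0.3,-0.49,1.3],"twist":[0,0,0]},
    {"slide":[-0.3,-0.49,1.7],"twist":[0,0,0]},
    {"slide":[-0.3,-0.49,2.0],"twist":[0,0,0]},
    {"slide":[-0.3,-0.49,2.0],"twist":[0,0,0]},
    {"slide":[-0.3,-0.49,2.0],"twist":[0,0,0]},
  ],
  jaw=0,
)

```text
t: 4.15
tcp_pos: [0.5581, -0.3298, 0.1123]
tool_rot: [[-0.993, 0.116, 0.001], [0.116, 0.993, -0.001], [-0.001, -0.0, -1.0]]
wrist_force: [0.1, -0.7, -0.7]
finger_gap: 0.0427
gripper_force: 0.0
```

```bash
python3 - <<'E'
from h import *
s=state(); p=optics.camera('wrist'); save(p,'w2.png'); print(s['t'],s['tcp_pos'],s['finger_gap'])
hsv=cv2.cvtColor(p['frame'],cv2.COLOR_RGB2HSV); m=cv2.inRange(hsv,(0,150,120),(10,255,255))
for c in cv2.findContours(m,0,2)[0]:
    if cv2.contourArea(c)>100:
        R=cv2.minAreaRect(np.array([world(p,u,.074,s)[:2]*1000 for u in c[:,0]],np.float32)); print(R,c[:,0].mean(0))
t=np.array([.557,-.3295,.046])
print((s['tool_rot'].T@(t-s['tcp_pos'])/.06).round(3))
E
```

```text
4.15 [ 0.55812111 -0.32975042  0.11225491] 0.042700179382113214
((583.521240234375, -452.4925231933594), (23.31125259399414, 15.263270378112793), 76.68321228027344) [115.43181818 334.97727273]
((591.2732543945312, -216.39605712890625), (14.479853630065918, 22.22206687927246), 53.054443359375) [528.37179487 301.88461538]
((556.6889038085938, -329.0606689453125), (12.74878978729248, 21.435792922973633), 81.48517608642578) [324.13265306 270.55102041]
((474.85125732421875, -415.7190856933594), (15.172722816467285, 23.089309692382812), 10.367361068725586) [127.11 131.31]
[0.021 0.003 1.104]
```

View pics/w2.png

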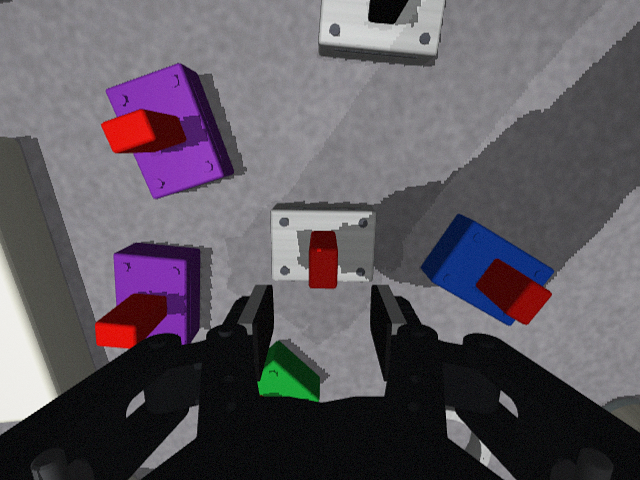

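The red grip at (323,260) is centred between the fingers and the block edges are square to them. I'll go down and then close.

Emit:
apply_moves(
  plan=[
    {"slide":[0.02,0,0.3],"twist":[0,0,0]},
    {"slide":[0.02,0,0.6],"twist":[0,0,0]},
    {"slide":[0.02,0,0.85],"twist":[0,0,0]},
    {"slide":[0.02,0,1.0],"twist":[0,0,0]},
    {"slide":[0.02,0,1.1],"twist":[0,0,0]},
    {"slide":[0.02,0,1.1],"twist":[0,0,0]},
    {"slide":[0.02,0,1.1],"twist":[0,0,0]},
    {"slide":[0.02,0,1.1],"twist":[0,0,0]},
  ],
)

```text
t: 5.2
tcp_pos: [0.5566, -0.3294, 0.0458]
tool_rot: [[-0.993, 0.117, 0.001], [0.117, 0.993, -0.0], [-0.001, -0.0, -1.0]]
wrist_force: [-0.2, -0.6, 0.3]
finger_gap: 0.0428
gripper_force: 0.0
```

Emit:
apply_moves(
  plan=[
    {"slide":[0,0,0],"twist":[0,0,0]},
    {"slide":[0,0,0],"twist":[0,0,0]},
    {"slide":[0,0,0],"twist":[0,0,0]},
    {"slide":[0,0,0],"twist":[0,0,0]},
    {"slide":[0,0,0],"twist":[0,0,0]},
    {"slide":[0,0,-0.1],"twist":[0,0,0]},
    {"slide":[0,0,-0.4],"twist":[0,0,0]},
    {"slide":[0,0,-0.8],"twist":[0,0,0]},
  ],
  jaw=-1,
  newtons=60,
)

```text
t: 6.2
tcp_pos: [0.5559, -0.3292, 0.094]
tool_rot: [[-0.993, 0.117, -0.001], [0.117, 0.993, 0.0], [0.001, 0.0, -1.0]]
wrist_force: [0.0, -0.1, -1.4]
finger_gap: 0.0151
gripper_force: 58.4
```

Emit:
apply_moves(
  plan=[
    {"slide":[0,0,-0.7],"twist":[0,0,0]},
    {"slide":[0,0.3,-1.27],"twist":[0,0,-0.4]},
    {"slide":[0.1,1.2,-1.27],"twist":[0,0,-1.0]},
    {"slide":[0.2,2.1,-1.27],"twist":[0,0,-1.7]},
    {"slide":[0.3,3.0,-1.27],"twist":[0,0,-2.4]},
    {"slide":[0.4,3.9,-1.27],"twist":[0,0,-3.0]},
    {"slide":[0.5,4.7,-1.27],"twist":[0,0,-3.3]},
    {"slide":[0.55,5.37,-1.27],"twist":[0,0,-3.3]},
  ],
)

```text
t: 7.2
tcp_pos: [0.561, -0.0034, 0.1706]
tool_rot: [[-0.985, -0.172, 0.001], [-0.172, 0.985, 0.001], [-0.001, 0.0, -1.0]]
wrist_force: [0.1, -0.8, -1.6]
finger_gap: 0.0152
gripper_force: 58.7
```

Emit:
apply_moves(
  plan=[
    {"slide":[0,0,0],"twist":[0,0,0]},
    {"slide":[0,0,0],"twist":[0,0,0]},
    {"slide":[0,0,0],"twist":[0,0,0]},
    {"slide":[0,0,0],"twist":[0,0,0]},
    {"slide":[0,0,0],"twist":[0,0,0]},
    {"slide":[0,0,0],"twist":[0,0,0]},
    {"slide":[0,0,0],"twist":[0,0,0]},
    {"slide":[0,0,0],"twist":[0,0,0]},
  ],
)

```text
t: 8.2
tcp_pos: [0.5611, -0.0054, 0.1695]
tool_rot: [[-0.985, -0.17, -0.0], [-0.17, 0.985, 0.0], [0.0, 0.0, -1.0]]
wrist_force: [0.2, -0.3, -2.6]
finger_gap: 0.0151
gripper_force: 58.9
```

```bash
python3 - <<'E'
from h import *
s,p=look([('bay',.006,0),('hood',.042,0),('flap_hinge',.035,0),('buffer',.006,0),('buffer_mouth',.022,0),('station',.0,0),('cartridge',.12,0)],'w3.png')
print(s['t'],s['tcp_pos'],s['tool_rot'].round(4).tolist(),s['wrist_force'],s['finger_gap'])
E
```

```text
bay 0.59 [317. 222.] [ 0.5616 -0.0099  0.006 ]
bay 0.18 [320. 269.] [0.6051 0.     0.006 ]
hood 0.94 [506. 231.] [0.5356 0.1382 0.042 ]
flap_hinge 0.77 [397. 193.] [0.5218 0.0481 0.035 ]
buffer 0.72 [604. 224.] [0.5198 0.2429 0.006 ]
buffer_mouth 0.7 [604. 230.] [0.5233 0.232  0.022 ]
station 0.68 [384. 222.] [0.5525 0.0506 0.    ]
cartridge 0.97 [320. 270.] [ 0.5646 -0.006   0.12  ]
cartridge 0.55 [ 88. 212.] [ 0.553  -0.1384  0.12  ]
8.2 [ 0.56109708 -0.00538645  0.16945838] [[-0.9854, -0.1704, -0.0], [-0.1704, 0.9854, 0.0], [0.0, 0.0, -1.0]] [ 0.24808769 -0.32863073 -2.59092428] 0.015090033281492015
```

View pics/w3.png

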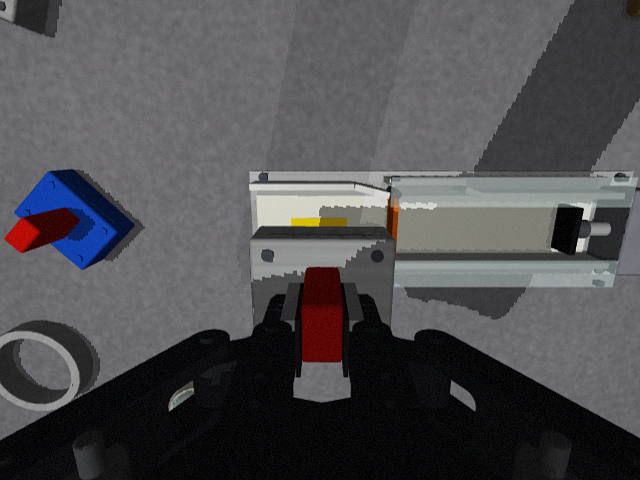

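```bash
python3 - <<'E'
from h import *
s=state(); p=optics.camera('wrist'); im=cv2.cvtColor(p['frame'],cv2.COLOR_RGB2BGR); im=cv2.resize(im,None,fx=2,fy=2,interpolation=cv2.INTER_CUBIC)
a=np.radians(99.8); X=np.array([np.cos(a),np.sin(a),0]); Y=np.array([-np.sin(a),np.cos(a),0]); O=np.array([.552,.051,0])
def line(P,Q,col):
    q=[tuple(int(v) for v in 2*pix(p,O+X*A[0]/1e3+Y*A[1]/1e3+[0,0,A[2]/1e3],s)+.5) for A in (P,Q)]; cv2.line(im,q[0],q[1],col,1)
line((-115,34,34),(-32,34,34),(0,255,0)); line((-32,34,34),(-4,27,34),(0,255,0))
line((-120,47,0),(211,47,0),(255,0,0)); line((-120,-47,0),(211,-47,0),(255,0,0))
line((-4,22,42),(184,22,42),(0,0,255)); line((-4,-22,42),(184,-22,42),(0,0,255))
line((-4,47,42),(-4,-47,42),(0,0,255)); line((184,27,42),(184,-27,42),(0,0,255)); line((-120,47,0),(-120,-47,0),(255,0,0));line((211,47,0),(211,-47,0),(255,0,0))
line((0,25,32),(0,-25,32),(255,0,255)); 
for xx in (126,136,146,156): line((xx,20,30),(xx,-20,30),(0,255,255))
cv2.imwrite('pics/ov.png',im[300:620,480:1280])
E
```

```text
(no output)
```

View pics/ov.png

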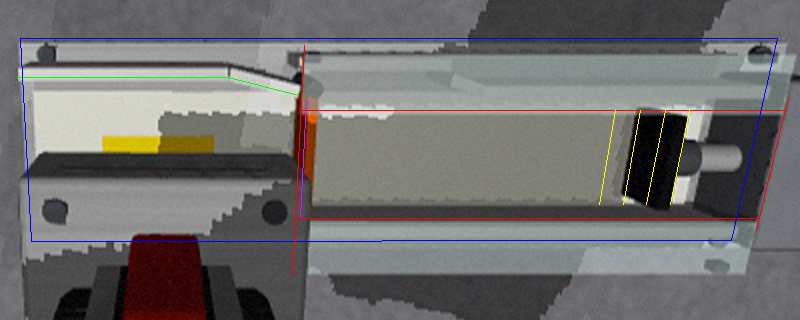

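The overlay fits the lock within about 1 mm: walls, slot and flap coincide with the drawn lines. The plunger's face at (632,150) in the overlay gives x ≈ 136 mm, so first contact should come with the cartridge centre at about 101 mm. The cartridge is now at lock x ≈ -57, y ≈ 0.6. I'll lower it.

Emit:
apply_moves(
  plan=[
    {"slide":[0,0,0.3],"twist":[0,0,0]},
    {"slide":[0,0,0.7],"twist":[0,0,0]},
    {"slide":[0,0,1.1],"twist":[0,0,0]},
    {"slide":[0,0,1.45],"twist":[0,0,0]},
    {"slide":[0,0,1.7],"twist":[0,0,0]},
    {"slide":[0,0,1.85],"twist":[0,0,0]},
    {"slide":[0,0,1.93],"twist":[0,0,0]},
    {"slide":[0,0,1.95],"twist":[0,0,0]},
  ],
)

```text
t: 9.65
tcp_pos: [0.5613, -0.0054, 0.0527]
tool_rot: [[-0.985, -0.17, 0.0], [-0.17, 0.985, 0.0], [-0.0, 0.0, -1.0]]
wrist_force: [0.4, -0.0, -2.0]
finger_gap: 0.0151
gripper_force: 58.8
```

Emit:
apply_moves(
  plan=[
    {"slide":[0,0,0],"twist":[0,0,0]},
    {"slide":[0,0,0.01],"twist":[0,0,0]},
    {"slide":[0,0,0.01],"twist":[0,0,0]},
    {"slide":[0,0,0.02],"twist":[0,0,0]},
    {"slide":[0,0,0.02],"twist":[0,0,0]},
    {"slide":[0,0,0.03],"twist":[0,0,0]},
    {"slide":[0,0,0.03],"twist":[0,0,0]},
    {"slide":[0,0,0.03],"twist":[0,0,0]},
  ],
)

```text
t: 10.65
tcp_pos: [0.5617, -0.0054, 0.0516]
tool_rot: [[-0.985, -0.17, 0.001], [-0.17, 0.985, 0.0], [-0.001, 0.0, -1.0]]
wrist_force: [-2.1, 0.9, 8.0]
finger_gap: 0.0152
gripper_force: 60.3
```

Emit:
apply_moves(
  plan=[
    {"slide":[0,0.04,-0.008],"twist":[0,0,0]},
    {"slide":[0,0.1,-0.008],"twist":[0,0,0]},
    {"slide":[0,0.16,-0.008],"twist":[0,0,0]},
    {"slide":[0,0.22,-0.008],"twist":[0,0,0]},
    {"slide":[0,0.28,-0.008],"twist":[0,0,0]},
    {"slide":[0,0.34,-0.008],"twist":[0,0,0]},
    {"slide":[0,0.38,-0.008],"twist":[0,0,0]},
    {"slide":[0,0.4,-0.008],"twist":[0,0,0]},
  ],
)

```text
t: 11.65
tcp_pos: [0.5578, 0.0175, 0.0516]
tool_rot: [[-0.985, -0.17, 0.002], [-0.17, 0.985, -0.001], [-0.002, -0.001, -1.0]]
wrist_force: [1.8, -5.3, 5.2]
finger_gap: 0.0151
gripper_force: 59.9
```

```bash
cat >> h.py <<'E'
a=np.radians(99.8); X=np.array([np.cos(a),np.sin(a),0]); Y=np.array([-np.sin(a),np.cos(a),0]); O=np.array([.552,.051,0])
def st():
    s=state(); d=s['tcp_pos']-O; f=np.array(s['wrist_force']); R=s['tool_rot']
    print('t',s['t'],'x %.1f y %.1f z %.1f mm'%(d@X*1e3,d@Y*1e3,d[2]*1e3),'F',(f@X).round(1),(f@Y).round(1),f[2].round(1),'M',np.round(s['moment'],2),'yaw',np.degrees(np.arctan2(R[1,1],R[0,1])).round(2),s['finger_gap'])
E
python3 -c "
from h import *
st(); p=optics.camera('wrist'); im=cv2.resize(p['frame'],None,fx=2,fy=2)[200:800,480:1280]; cv2.imwrite('pics/w4.png',im[:,:,::-1])"
```

```text
t 11.65 x -34.0 y 0.0 z 51.6 mm F -5.5 -0.9 5.2 M [-1.07 -0.43  0.05] yaw 99.79 0.015115514229334713
```

View pics/w4.png

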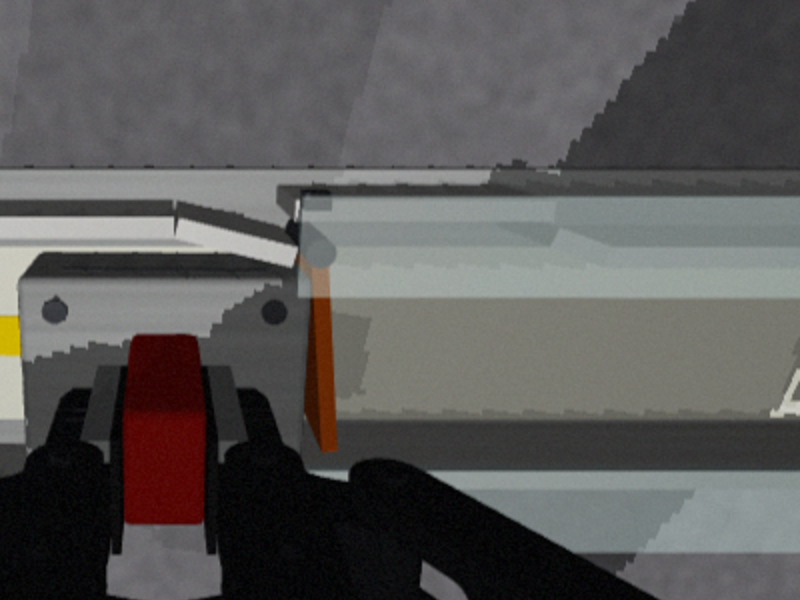

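The wrist view shows the block's leading corner at (305,285) just starting to push the orange flap, with a small even gap to the +y wall end at (295,265). I'll keep sliding at 30 mm/s.

Emit:
apply_moves(
  plan=[
    {"slide":[0.01,0.06,0],"twist":[0,0,0]},
    {"slide":[0.01,0.12,0],"twist":[0,0,0]},
    {"slide":[0.01,0.18,0],"twist":[0,0,0]},
    {"slide":[0.01,0.24,0],"twist":[0,0,0]},
    {"slide":[0.01,0.3,0],"twist":[0,0,0]},
    {"slide":[0.01,0.36,0],"twist":[0,0,0]},
    {"slide":[0.01,0.42,0],"twist":[0,0,0]},
    {"slide":[0.01,0.48,0],"twist":[0,0,0]},
  ],
)

```text
t: 12.7
tcp_pos: [0.5519, 0.0469, 0.0516]
tool_rot: [[-0.985, -0.17, 0.001], [-0.17, 0.985, 0.0], [-0.001, 0.0, -1.0]]
wrist_force: [0.9, -1.9, 7.4]
finger_gap: 0.0149
gripper_force: 60.2
```

```bash
python3 -c "
from h import *
st()"
```

```text
t 12.7 x -4.0 y 0.8 z 51.6 mm F -2.0 -0.5 7.4 M [-0.64 -0.44 -0.02] yaw 99.81 0.01487119219678804
```

Emit:
apply_moves(
  plan=[
    {"slide":[0,0.06,0],"twist":[0,0,0]},
    {"slide":[0,0.12,0],"twist":[0,0,0]},
    {"slide":[0,0.18,0],"twist":[0,0,0]},
    {"slide":[0,0.24,0],"twist":[0,0,0]},
    {"slide":[0,0.3,0],"twist":[0,0,0]},
    {"slide":[0,0.36,0],"twist":[0,0,0]},
    {"slide":[0,0.42,0],"twist":[0,0,0]},
    {"slide":[0,0.48,0],"twist":[0,0,0]},
  ],
)

```text
t: 13.7
tcp_pos: [0.5468, 0.0753, 0.0515]
tool_rot: [[-0.985, -0.17, 0.0], [-0.17, 0.985, 0.0], [-0.001, 0.0, -1.0]]
wrist_force: [1.4, -1.7, 7.1]
finger_gap: 0.0153
gripper_force: 60.3
```

```bash
python3 -c "
from h import *
st(); p=optics.camera('wrist'); im=cv2.resize(p['frame'],None,fx=2,fy=2)[200:800,480:1280]; cv2.imwrite('pics/w5.png',im[:,:,::-1])"
```

```text
t 13.7 x 24.8 y 1.0 z 51.5 mm F -1.9 -1.1 7.1 M [-0.75 -0.27 -0.05] yaw 99.81 0.015277064615954905
```

View pics/w5.png

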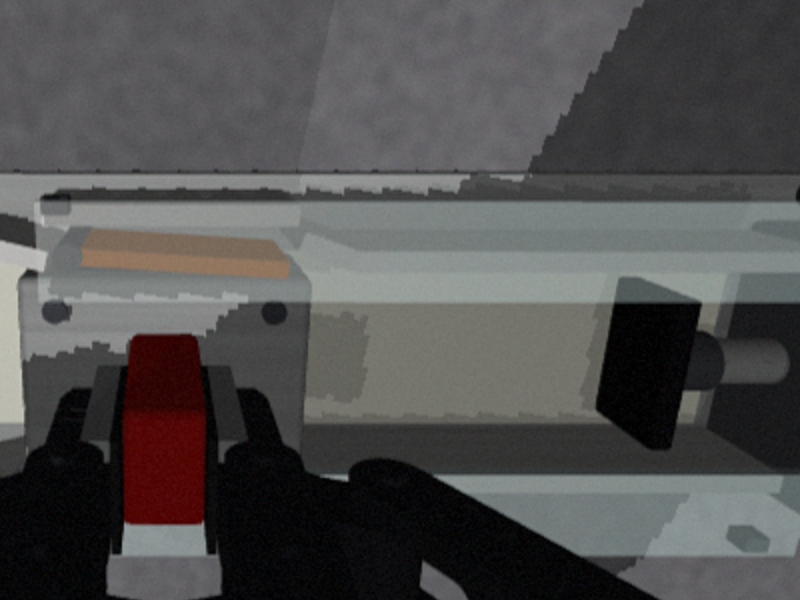

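The flap at (185,250) is folded fully open. The plunger face at (620,280) is about 77 mm ahead of the block, which agrees with contact near x ≈ 101.

Emit:
apply_moves(
  plan=[
    {"slide":[-0.01,0.06,0],"twist":[0,0,0]},
    {"slide":[-0.01,0.12,0],"twist":[0,0,0]},
    {"slide":[-0.01,0.18,0],"twist":[0,0,0]},
    {"slide":[-0.01,0.24,0],"twist":[0,0,0]},
    {"slide":[-0.01,0.3,0],"twist":[0,0,0]},
    {"slide":[-0.01,0.36,0],"twist":[0,0,0]},
    {"slide":[-0.01,0.42,0],"twist":[0,0,0]},
    {"slide":[-0.01,0.48,0],"twist":[0,0,0]},
  ],
)

```text
t: 14.75
tcp_pos: [0.5424, 0.1037, 0.0515]
tool_rot: [[-0.985, -0.17, 0.0], [-0.17, 0.985, 0.0], [-0.0, 0.0, -1.0]]
wrist_force: [0.9, -2.1, 7.7]
finger_gap: 0.0151
gripper_force: 60.4
```

Emit:
apply_moves(
  plan=[
    {"slide":[0,0.06,0],"twist":[0,0,0]},
    {"slide":[0,0.12,0],"twist":[0,0,0]},
    {"slide":[0,0.18,0],"twist":[0,0,0]},
    {"slide":[0,0.24,0],"twist":[0,0,0]},
    {"slide":[0,0.3,0],"twist":[0,0,0]},
    {"slide":[0,0.36,0],"twist":[0,0,0]},
    {"slide":[0,0.4,0],"twist":[0,0,0]},
    {"slide":[0,0.43,0],"twist":[0,0,0]},
  ],
)

```text
t: 15.75
tcp_pos: [0.5379, 0.1292, 0.0515]
tool_rot: [[-0.985, -0.171, 0.0], [-0.171, 0.985, 0.0], [-0.0, 0.0, -1.0]]
wrist_force: [1.4, -2.9, 7.1]
finger_gap: 0.0149
gripper_force: 60.4
```

```bash
python3 -c "
from h import *
st()"
```

```text
t 15.75 x 79.4 y 0.5 z 51.5 mm F -3.1 -0.9 7.1 M [-0.66 -0.39  0.01] yaw 99.82 0.014869547024649628
```

Emit:
apply_moves(
  plan=[
    {"slide":[0,0.025,0],"twist":[0,0,0]},
    {"slide":[0,0.05,0],"twist":[0,0,0]},
    {"slide":[0,0.075,0],"twist":[0,0,0]},
    {"slide":[0,0.1,0],"twist":[0,0,0]},
    {"slide":[0,0.125,0],"twist":[0,0,0]},
    {"slide":[0,0.15,0],"twist":[0,0,0]},
    {"slide":[0,0.175,0],"twist":[0,0,0]},
    {"slide":[0,0.2,0],"twist":[0,0,0]},
  ],
)

```text
t: 16.75
tcp_pos: [0.5357, 0.1409, 0.0516]
tool_rot: [[-0.985, -0.171, -0.0], [-0.171, 0.985, 0.0], [0.0, 0.0, -1.0]]
wrist_force: [0.4, -2.4, 8.5]
finger_gap: 0.0147
gripper_force: 60.4
```

```bash
python3 -c "
from h import *
st(); p=optics.camera('wrist'); im=cv2.resize(p['frame'],None,fx=2,fy=2)[200:800,400:1200]; cv2.imwrite('pics/w6.png',im[:,:,::-1])"
```

```text
t 16.75 x 91.4 y 0.7 z 51.6 mm F -2.4 -0.0 8.5 M [-0.73 -0.21  0.03] yaw 99.82 0.014660817692567513
```

View pics/w6.png

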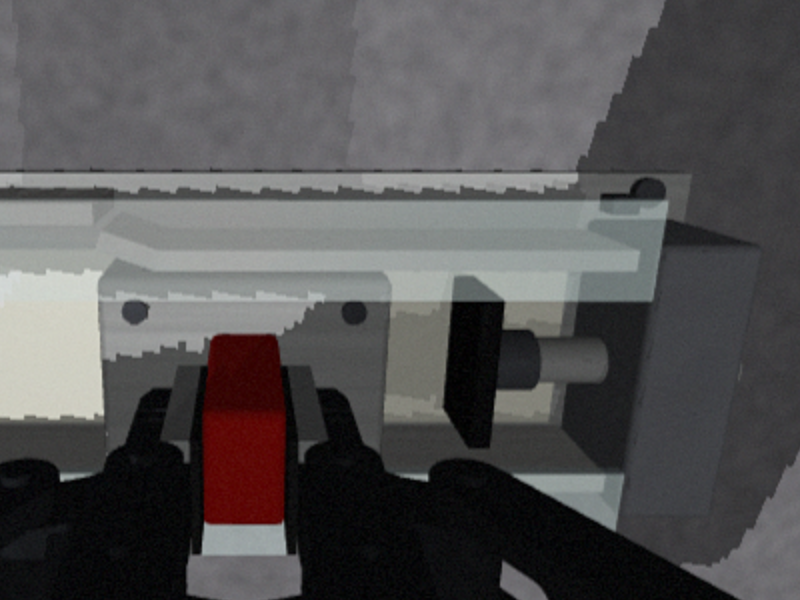

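The block's front edge at column 388 is about 15 mm from the plunger face at column 450. I'll continue slowly.

Emit:
apply_moves(
  plan=[
    {"slide":[0,0.025,0],"twist":[0,0,0]},
    {"slide":[0,0.05,0],"twist":[0,0,0]},
    {"slide":[0,0.075,0],"twist":[0,0,0]},
    {"slide":[0,0.1,0],"twist":[0,0,0]},
    {"slide":[0,0.12,0],"twist":[0,0,0]},
    {"slide":[0,0.135,0],"twist":[0,0,0]},
    {"slide":[0,0.15,0],"twist":[0,0,0]},
    {"slide":[0,0.165,0],"twist":[0,0,0]},
  ],
)

```text
t: 17.8
tcp_pos: [0.534, 0.1506, 0.0515]
tool_rot: [[-0.985, -0.17, -0.0], [-0.17, 0.985, 0.0], [0.0, 0.0, -1.0]]
wrist_force: [0.7, -1.9, 7.8]
finger_gap: 0.0151
gripper_force: 60.5
```

```bash
python3 -c "
from h import *
st()"
```

```text
t 17.8 x 101.2 y 0.8 z 51.5 mm F -2.0 -0.3 7.8 M [-0.7  -0.23 -0.03] yaw 99.81 0.01514477271286036
```

Emit:
apply_moves(
  plan=[
    {"slide":[0,0.015,0],"twist":[0,0,0]},
    {"slide":[0,0.03,0],"twist":[0,0,0]},
    {"slide":[0,0.045,0],"twist":[0,0,0]},
    {"slide":[0,0.06,0],"twist":[0,0,0]},
    {"slide":[0,0.07,0],"twist":[0,0,0]},
    {"slide":[0,0.08,0],"twist":[0,0,0]},
    {"slide":[0,0.08,0],"twist":[0,0,0]},
    {"slide":[0,0.08,0],"twist":[0,0,0]},
  ],
)

```text
t: 18.8
tcp_pos: [0.5331, 0.1554, 0.0515]
tool_rot: [[-0.985, -0.171, -0.0], [-0.171, 0.985, 0.0], [0.0, 0.0, -1.0]]
wrist_force: [-0.7, -1.6, 9.1]
finger_gap: 0.0148
gripper_force: 60.5
```

```bash
python3 -c "
from h import *
st()"
```

```text
t 18.8 x 106.1 y 0.8 z 51.5 mm F -1.5 1.0 9.1 M [-0.66 -0.2  -0.04] yaw 99.82 0.014799127790117505
```

Emit:
apply_moves(
  plan=[
    {"slide":[0,0.01,0],"twist":[0,0,0]},
    {"slide":[0,0.02,0],"twist":[0,0,0]},
    {"slide":[0,0.03,0],"twist":[0,0,0]},
    {"slide":[0,0.04,0],"twist":[0,0,0]},
    {"slide":[0,0.05,0],"twist":[0,0,0]},
    {"slide":[0,0.05,0],"twist":[0,0,0]},
    {"slide":[0,0.05,0],"twist":[0,0,0]},
    {"slide":[0,0.05,0],"twist":[0,0,0]},
  ],
)

```text
t: 19.8
tcp_pos: [0.5326, 0.1584, 0.0515]
tool_rot: [[-0.985, -0.171, -0.0], [-0.171, 0.985, 0.0], [0.0, 0.0, -1.0]]
wrist_force: [-0.8, -2.6, 8.7]
finger_gap: 0.0154
gripper_force: 60.5
```

```bash
python3 -c "
from h import *
st()"
```

```text
t 19.8 x 109.1 y 0.8 z 51.5 mm F -2.4 1.2 8.7 M [-0.63 -0.2  -0.07] yaw 99.82 0.015380778329653727
```

Emit:
apply_moves(
  plan=[
    {"slide":[0,0.01,0],"twist":[0,0,0]},
    {"slide":[0,0.02,0],"twist":[0,0,0]},
    {"slide":[0,0.03,0],"twist":[0,0,0]},
    {"slide":[0,0.04,0],"twist":[0,0,0]},
    {"slide":[0,0.04,0],"twist":[0,0,0]},
    {"slide":[0,0.04,0],"twist":[0,0,0]},
    {"slide":[0,0.04,0],"twist":[0,0,0]},
    {"slide":[0,0.04,0],"twist":[0,0,0]},
  ],
)

```text
t: 20.8
tcp_pos: [0.5322, 0.1607, 0.0515]
tool_rot: [[-0.985, -0.171, -0.0], [-0.171, 0.985, 0.0], [0.0, 0.0, -1.0]]
wrist_force: [1.3, -1.1, 8.7]
finger_gap: 0.015
gripper_force: 60.5
```

```bash
python3 -c "
from h import *
st(); p=optics.camera('wrist'); im=cv2.resize(p['frame'],None,fx=2,fy=2)[200:800,400:1200]; cv2.imwrite('pics/w7.png',im[:,:,::-1])"
```

```text
t 20.8 x 111.5 y 0.8 z 51.5 mm F -1.4 -1.1 8.7 M [-0.59 -0.17  0.01] yaw 99.82 0.015017338999315998
```

View pics/w7.png

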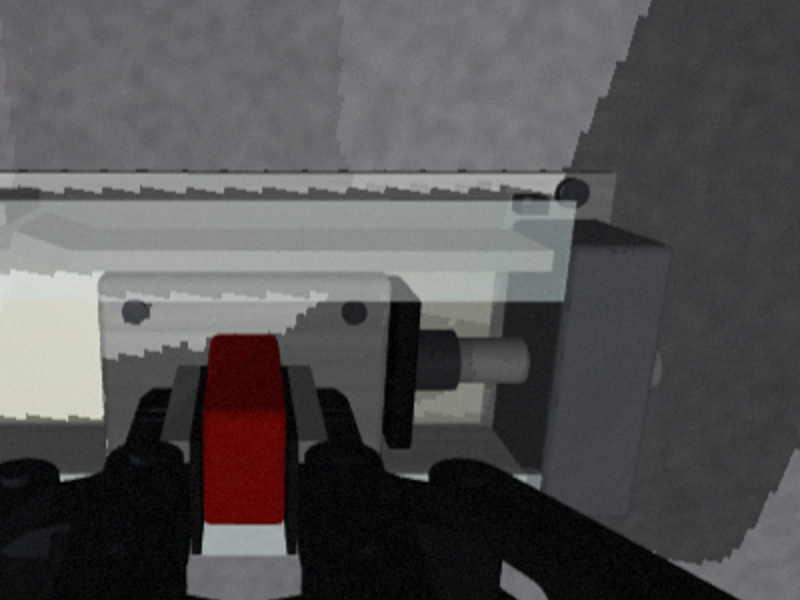

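The block's front edge (388) is now at the plunger face (390), so contact is imminent. I'll press in small steps by force.

Emit:
apply_moves(
  plan=[
    {"slide":[0,0.01,0],"twist":[0,0,0]},
    {"slide":[0,0.02,0],"twist":[0,0,0]},
    {"slide":[0,0.03,0],"twist":[0,0,0]},
    {"slide":[0,0.03,0],"twist":[0,0,0]},
    {"slide":[0,0.03,0],"twist":[0,0,0]},
    {"slide":[0,0.03,0],"twist":[0,0,0]},
    {"slide":[0,0.03,0],"twist":[0,0,0]},
    {"slide":[0,0.03,0],"twist":[0,0,0]},
  ],
)

```text
t: 21.85
tcp_pos: [0.5319, 0.1624, 0.0515]
tool_rot: [[-0.985, -0.17, -0.0], [-0.17, 0.985, 0.0], [0.0, 0.0, -1.0]]
wrist_force: [-0.2, -2.2, 9.3]
finger_gap: 0.0148
gripper_force: 60.5
```

```bash
python3 -c "
from h import *
for i in range(3): st(); optics.camera('wrist')"
```

```text
t 21.85 x 113.2 y 0.8 z 51.5 mm F -2.1 0.6 9.3 M [-0.62 -0.2  -0.05] yaw 99.81 0.014825637140915403
t 21.9 x 113.2 y 0.8 z 51.5 mm F -2.4 -0.1 9.2 M [-0.68 -0.23 -0.  ] yaw 99.82 0.015307817025991894
t 21.95 x 113.2 y 0.8 z 51.5 mm F -3.2 -0.1 8.1 M [-0.66 -0.1  -0.02] yaw 99.81 0.015105195714042733
```

Emit:
apply_moves(
  plan=[
    {"slide":[0,0.01,0],"twist":[0,0,0]},
    {"slide":[0,0.02,0],"twist":[0,0,0]},
    {"slide":[0,0.03,0],"twist":[0,0,0]},
    {"slide":[0,0.03,0],"twist":[0,0,0]},
    {"slide":[0,0.03,0],"twist":[0,0,0]},
    {"slide":[0,0.03,0],"twist":[0,0,0]},
    {"slide":[0,0.03,0],"twist":[0,0,0]},
    {"slide":[0,0.03,0],"twist":[0,0,0]},
  ],
)

```text
t: 23.0
tcp_pos: [0.5318, 0.1631, 0.0515]
tool_rot: [[-0.985, -0.17, -0.0], [-0.17, 0.985, -0.001], [0.0, -0.001, -1.0]]
wrist_force: [0.3, -5.2, 9.3]
finger_gap: 0.0151
gripper_force: 60.6
```

```bash
python3 -c "
from h import *
for i in range(3): st(); optics.camera('wrist')"
```

```text
t 23.0 x 113.9 y 0.8 z 51.5 mm F -5.2 0.6 9.3 M [-1.23 -0.23  0.07] yaw 99.78 0.015067551256041119
t 23.05 x 113.9 y 0.8 z 51.5 mm F -5.4 0.2 9.0 M [-1.2  -0.24  0.05] yaw 99.77 0.014972011479278556
t 23.1 x 113.9 y 0.8 z 51.5 mm F -5.4 1.1 9.4 M [-1.16 -0.27  0.05] yaw 99.77 0.014977458695916433
```

Emit:
apply_moves(
  plan=[
    {"slide":[0,0.01,0],"twist":[0,0,0]},
    {"slide":[0,0.02,0],"twist":[0,0,0]},
    {"slide":[0,0.03,0],"twist":[0,0,0]},
    {"slide":[0,0.04,0],"twist":[0,0,0]},
    {"slide":[0,0.05,0],"twist":[0,0,0]},
    {"slide":[0,0.05,0],"twist":[0,0,0]},
    {"slide":[0,0.05,0],"twist":[0,0,0]},
    {"slide":[0,0.05,0],"twist":[0,0,0]},
  ],
)

```text
t: 24.15
tcp_pos: [0.5316, 0.1642, 0.0516]
tool_rot: [[-0.986, -0.168, 0.0], [-0.168, 0.986, -0.003], [0.0, -0.003, -1.0]]
wrist_force: [1.1, -9.4, 10.9]
finger_gap: 0.0152
gripper_force: 60.7
```

```bash
python3 -c "
from h import *
for i in range(3): st(); optics.camera('wrist')"
```

```text
t 24.15 x 115.0 y 0.9 z 51.6 mm F -9.5 0.5 10.9 M [-2.18 -0.31  0.13] yaw 99.7 0.01524103622572023
t 24.2 x 115.0 y 0.9 z 51.6 mm F -11.0 0.7 11.0 M [-2.22 -0.34  0.13] yaw 99.7 0.015217195004851388
t 24.25 x 115.0 y 0.9 z 51.6 mm F -9.9 0.3 10.2 M [-2.18 -0.32  0.1 ] yaw 99.7 0.015061356346330657
```

Emit:
apply_moves(
  plan=[
    {"slide":[0,0.01,0],"twist":[0,0,0]},
    {"slide":[0,0.02,0],"twist":[0,0,0]},
    {"slide":[0,0.03,0],"twist":[0,0,0]},
    {"slide":[0,0.04,0],"twist":[0,0,0]},
    {"slide":[0,0.04,0],"twist":[0,0,0]},
    {"slide":[0,0.04,0],"twist":[0,0,0]},
    {"slide":[0,0.04,0],"twist":[0,0,0]},
    {"slide":[0,0.04,0],"twist":[0,0,0]},
  ],
)

```text
t: 25.3
tcp_pos: [0.5314, 0.165, 0.0516]
tool_rot: [[-0.986, -0.167, 0.0], [-0.167, 0.986, -0.004], [0.0, -0.004, -1.0]]
wrist_force: [1.0, -13.9, 12.1]
finger_gap: 0.0146
gripper_force: 60.9
```

```bash
python3 -c "
from h import *
for i in range(4): st(); optics.camera('wrist')
p=optics.camera('top'); 
for r in models.silhouettes('flap',p)[:2]:
    c=max(cv2.findContours(r['mask'].astype(np.uint8),0,2)[0],key=cv2.contourArea)[:,0]
    print(r['p'],cv2.minAreaRect(np.array([[(world(p,u,.03)-O)@X*1000,(world(p,u,.03)-O)@Y*1000] for u in c],np.float32)))
im=cv2.cvtColor(p['frame'],cv2.COLOR_RGB2HSV); m=cv2.inRange(im,(5,130,80),(20,255,255)); v,u=np.nonzero(m)
W=np.array([[(world(p,q,.03)-O)@X*1e3,(world(p,q,.03)-O)@Y*1e3] for q in zip(u,v)]); print(W[(abs(W[:,0])<70)&(abs(W[:,1])<45)].round())
"
```

```text
t 25.3 x 115.9 y 0.9 z 51.6 mm F -13.9 1.3 12.1 M [-3.12 -0.43  0.16] yaw 99.64 0.014642326141187911
t 25.35 x 115.9 y 0.9 z 51.6 mm F -14.1 0.9 12.2 M [-3.1  -0.44  0.11] yaw 99.64 0.015046379750377552
t 25.4 x 115.8 y 0.9 z 51.6 mm F -13.8 0.3 12.4 M [-3.05 -0.45  0.16] yaw 99.64 0.015134997353814175
t 25.45 x 115.9 y 0.9 z 51.6 mm F -15.0 0.5 12.2 M [-3.07 -0.44  0.17] yaw 99.64 0.01499636078992641
[[  3. -20.]
 [  3. -18.]
 [  1. -17.]
 [  4. -15.]
 [  1. -15.]
 [  4. -13.]
 [  2. -13.]
 [  4. -11.]
 [  2. -11.]
 [  5.  -9.]
 [  2.  -8.]
 [  5.  -6.]
 [  3.  -6.]
 [  3.  -4.]
 [  1.  -3.]
 [  3.  -2.]
 [  1.  -1.]
 [  4.   1.]
 [  1.   1.]
 [  4.   3.]
 [  2.   3.]
 [  4.   5.]
 [  2.   5.]
 [  5.   7.]
 [  2.   8.]
 [  5.  10.]
 [  3.  10.]
 [  1.  10.]
 [  3.  12.]
 [  1.  12.]
 [  3.  14.]
 [  1.  15.]
 [  4.  17.]
 [  2.  17.]
 [  4.  19.]
 [  2.  19.]]
```

It is pressed at about 12 N for over 0.5 s and the flap is shut (orange pixels at x = 1–5 mm across the doorway). Next: ease off, release, lift.

Emit:
apply_moves(
  plan=[
    {"slide":[0,0,0],"twist":[0,0,0]},
    {"slide":[0,-0.03,0],"twist":[0,0,0]},
    {"slide":[0,-0.06,-0.005],"twist":[0,0,0]},
    {"slide":[0,-0.09,-0.01],"twist":[0,0,0]},
    {"slide":[0,-0.12,-0.015],"twist":[0,0,0]},
    {"slide":[0,-0.14,-0.015],"twist":[0,0,0]},
    {"slide":[0,-0.15,-0.015],"twist":[0,0,0]},
    {"slide":[0,-0.15,-0.015],"twist":[0,0,0]},
  ],
)

```text
t: 26.6
tcp_pos: [0.5318, 0.1606, 0.0517]
tool_rot: [[-0.985, -0.171, -0.001], [-0.171, 0.985, -0.0], [0.001, 0.0, -1.0]]
wrist_force: [-0.8, 0.7, -1.9]
finger_gap: 0.0151
gripper_force: 58.9
```

```bash
python3 -c "
from h import *
st()"
```

```text
t 26.6 x 111.5 y 1.3 z 51.7 mm F 0.9 0.6 -1.9 M [-0.03 -0.04 -0.03] yaw 99.83 0.01513074948647682
```

Unloaded; open to half and then rise.

Emit:
apply_moves(
  plan=[
    {"slide":[0,0,0],"twist":[0,0,0]},
    {"slide":[0,0,0],"twist":[0,0,0]},
    {"slide":[0,0,0],"twist":[0,0,0]},
    {"slide":[0,0,0],"twist":[0,0,0]},
    {"slide":[0,0,-0.1],"twist":[0,0,0]},
    {"slide":[0,0,-0.3],"twist":[0,0,0]},
    {"slide":[0,0,-0.6],"twist":[0,0,0]},
    {"slide":[0,0,-1.0],"twist":[0,0,0]},
  ],
  jaw=0,
)

```text
t: 27.6
tcp_pos: [0.5324, 0.1604, 0.1136]
tool_rot: [[-0.985, -0.17, 0.0], [-0.17, 0.985, 0.0], [-0.0, 0.0, -1.0]]
wrist_force: [1.4, 0.9, -0.0]
finger_gap: 0.0425
gripper_force: 0.0
```

Emit:
apply_moves(
  plan=[
    {"slide":[0,0,-0.4],"twist":[0,0,0]},
    {"slide":[0,0,-0.8],"twist":[0,0,0]},
    {"slide":[0,0,-1.2],"twist":[0,0,0]},
    {"slide":[0,0,-1.5],"twist":[0,0,0]},
    {"slide":[0,0,-1.5],"twist":[0,0,0]},
    {"slide":[0,0,-1.5],"twist":[0,0,0]},
    {"slide":[0,0,-1.5],"twist":[0,0,0]},
    {"slide":[0,0,-1.5],"twist":[0,0,0]},
  ],
)

```text
t: 28.6
tcp_pos: [0.5321, 0.1603, 0.2014]
tool_rot: [[-0.985, -0.17, -0.001], [-0.17, 0.985, -0.001], [0.001, -0.0, -1.0]]
wrist_force: [0.2, 0.2, 0.2]
finger_gap: 0.0428
gripper_force: 0.0
```

```bash
python3 -c "
from h import *
st()
s=state(); p=optics.camera('wrist')
hsv=cv2.cvtColor(p['frame'],cv2.COLOR_RGB2HSV)
def rect(m,z):
  for c in cv2.findContours(m,0,2)[0]:
    if cv2.contourArea(c)>80:
        print(z,np.round(np.array(cv2.boundingRect(c))),[np.round(q,1) for q in cv2.minAreaRect(np.array([[(world(p,u,z,s)-O)@X*1e3,(world(p,u,z,s)-O)@Y*1e3] for u in c[:,0]],np.float32))])
rect(cv2.inRange(hsv,(0,150,120),(4,255,255)),.080); rect(cv2.inRange(hsv,(5,130,80),(20,255,255)),.03)
for r in models.mark_of('cartridge',p)[:2]:
  w=world(p,np.array(r['position'])*[640,480],.006,s)-O; print(r['p'],w@X,w@Y)
"
```

```text
t 28.6 x 111.1 y 1.0 z 201.4 mm F 0.2 -0.2 0.2 M [-0.05  0.03 -0.02] yaw 99.81 0.0427524164415038
0.08 [313 221  19  19] [array([111. ,   4.1]), array([14.3, 14. ]), np.float64(90.0)]
0.03 [198 201   8  46] [array([ 0.7, -1.9]), array([42.2,  4.4]), np.float64(89.5)]
0.03 [403   0 108  29] [array([216.9, 168.8]), array([83.6, 16.9]), np.float64(4.3)]
0.68 0.19772572017639264 -0.004126822910215129
0.66 0.11100452546479961 -0.002673083162526567
```

```bash
python3 -c "
from h import *
print(ticket.sign_off())"
```

```text
the job is handed in; nothing more can be done
None
```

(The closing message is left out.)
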